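# Set out the turning bench: insert cases turned round, parallels in the rack

## Task

Get this tool bench ready for the next shift. Both insert cases have been pushed into their sleeves back to front: slide each one out, turn it end for end, still right side up, and slide it back into the same sleeve until it is fully home, with the pocket end sticking out. Slide every loose steel parallel lying in front of the rack flat into a slot of its own in the rack, fully home against the stop, and leave the two upright bushes where they stand.

Things in the scene. Friction and masses are not known exactly. Their poses are not given: they have to be found in the camera images.
- sleeve_left: fixed aluminium sleeve on the robot's left, open at one end, 61 mm wide (mouth flares to 65), 33 mm high. Origin: middle of the mouth at bench level; x points straight into the sleeve, z up. Inside 51 wide, 29 high, end stop 80 mm in; no floor, the case slides on the bench; the roof has a slit along its middle
- case_left: grey insert case, box 120 long (x), 48 wide, 26 mm high, 0.14-0.28 kg. Origin: centre of underside. Its -x half has rows of small tips in a dark panel on top, the +x half is plain. Starts in its sleeve reversed, plain end out 42-52 mm. Right and home: its x along the sleeve's x, origin 20 mm inside the mouth, pocket end out 40 mm
- case_left_pockets (a point): point on top of case_left, over the pockets, 45 mm from the case's centre towards its pocket end (-x), 26 mm up
- sleeve_right: fixed aluminium sleeve on the robot's right, open at one end, 61 mm wide (mouth flares to 65), 33 mm high. Origin: middle of the mouth at bench level; x points straight into the sleeve, z up. Inside 51 wide, 29 high, end stop 80 mm in; no floor, the case slides on the bench; the roof has a slit along its middle
- case_right: grey insert case, box 120 long (x), 48 wide, 26 mm high, 0.14-0.28 kg. Origin: centre of underside. Its -x half has rows of small tips in a dark panel on top, the +x half is plain. Starts in its sleeve reversed, plain end out 42-52 mm. Right and home: its x along the sleeve's x, origin 20 mm inside the mouth, pocket end out 40 mm
- case_right_pockets (a point): point on top of case_right, over the pockets, 45 mm from the case's centre towards its pocket end (-x), 26 mm up
- rack: fixed grey rack, 190 mm wide, 22 high, three slots open to the robot's side. Origin: middle of the front face at bench level; x points into the slots, y along the row. Slot centres at y = -66, 0, +66 mm; each 34.5 wide (mouth flares to 42), 17 high, stop 58 mm in; no floor, bars slide in on the bench; roofs have slits. A bar fully home sticks out 32 mm, its centre 13 mm inside the face
- parallel_1: ground steel bar (a parallel; may be absent), lying flat on the bench on the robot's side of the rack: 90 mm long (x), 32 mm wide (y), 14 mm thick, 0.22 to 0.36 kg, both ends alike. Origin: centre of its underside, x along its length
- parallel_2: ground steel bar (a parallel; may be absent), lying flat on the bench on the robot's side of the rack: 90 mm long (x), 32 mm wide (y), 14 mm thick, 0.22 to 0.36 kg, both ends alike. Origin: centre of its underside, x along its length
- parallel_3: ground steel bar (a parallel; may be absent), lying flat on the bench on the robot's side of the rack: 90 mm long (x), 32 mm wide (y), 14 mm thick, 0.22 to 0.36 kg, both ends alike. Origin: centre of its underside, x along its length
- bush_1: bystander: upright dark steel bush, 42 mm across, 45 mm high, between the rack and the left sleeve; origin: centre of its underside
- bush_2: bystander: upright dark steel bush, 36 mm across, 40 mm high, between the rack and the right sleeve; origin: centre of its underside
Not all that is in view belongs to the job. Leave any blue look-alike of the parallel_1 alone.

How it is judged:
By the outcome, as a careful person would: the job done as asked, in the order asked, and still so for the second after the job is handed in, with the robot touching nothing.
Of parallel_1, parallel_2, parallel_3 only 2 to 3 are there at a start; the rules pass over those that are not, and their reading is None.
At some moment in a run one of parallel_1, parallel_2, parallel_3 may be knocked a few centimetres aside while the robot is not near it.
Once in a run the grip may slacken for a moment while it holds something.
It also fails if it takes over 210 s, if anything falls off the work surface, if the arm or the gripper's body presses on something with over 40 N, if the wrist force passes 120 N, or if a joint passes its speed limit or range.

## Robot

A 6-joint arm with a two-finger parallel gripper is mounted at the origin on the work surface. World frame = base frame: x ahead of the robot, y to its left, z up, the work surface at z = 0. Lengths are in mm, angles in degrees, forces in N, time in s.
With the tool pointing down it reaches from about 300 to 850 mm from the base axis. Payload 4.2 kg.
Tool frame: the origin (TCP) lies at the very end of the fingers, on their centre line; the grasp point (between the pads) lies 19 mm behind it; x points along the fingers, z is the direction in which the jaws open and shut, and the axes are right-handed (so a half turn about x gives the same grasp; the last joint's range is limited). The gripper opens to 91 mm and grips with 3 to 60 N. Pads are 32 mm wide; open, the fingers measure 118 mm over their backs; the gripper's body (76 mm by 178 mm) begins 60 mm behind the grasp point.
Start: joints at [-70.13, 18.312, 89.639, -0, 72.044, -1.146], TCP at [206.216, -536.766, 213.976] pointing down, gripper open.
Joint ranges: [-177.97, 177.97], [-48.28, 115.42], [12.27, 149.76], [-77.06, 257.06], [2.81, 150.46], [-146.56, 146.56]. Speed limits (degrees/s): [147.25, 147.25, 180, 180, 180, 180].

## Interface

Orientations are given as [roll, pitch, yaw] about the fixed x, y, z axes, in that order (R = Rz(yaw) Ry(pitch) Rx(roll)).
In Python, from workcell import state, grab_frame, camera_info, env, search_frame, place_of gives the robot as it stands.
- The arm moves only by the tool drive_tool, never from a script. Its argument "plan" is a list of rows, each a list of 7 numbers: the turn, a rotation vector about the world's x, y, z in degrees, then the shift along the world's x, y, z in mm, then the finger opening in mm, from 0 to 91.2. In form: [[wx, wy, wz, dx, dy, dz, jaw], ...]. A call has 1 to 10 rows; each row is the pose to reach, as a shift and turn from the pose measured when the call began; what a row does not reach only later rows make up. A row lasts 1/8 s, in which the tool goes at most 62.5 mm and 10.7 degrees, less where a joint would pass 70% of its speed; a pose out of reach is approached as far as the arm can. A call with a gripper value outside its range is refused whole. The fingers move at their own pace and stop on an object; "grip_force" is the grip in N (left out, the last holds). Time passes only in rows, so rows that repeat a pose let the fingers close. It gives the time, the measured TCP pose, the force and the opening at its end, in the units of the state.
- state(): the state, without advancing time (a new reading comes with each control period).
- grab_frame(name): name is "side" or "top" or "wrist"; returns the picture (384x512x3 uint8, red, green, blue); there is no depth.
- camera_info(name): a dict with "intrinsics" (3x3 intrinsics, pixels), "k1" (the pictures are not rectified: a ray, as slopes to the right and down, at radius r is drawn at 1 + k1 r^2 times it, then the intrinsics apply), "origin" and "orientation" of the camera in the world; the wrist camera has in their place "hand_eye" (4x4, takes a point from camera to tool coordinates, whose origin is the TCP and whose axes are the tool frame's). Camera axes: x right, y down, z forward; pixel columns grow to the right and rows downward; lengths in mm; the calibration is good to about 2 mm. A picture is of the moment at which its call begins: read the wrist's pose just before it. camera_info takes no time and is no camera call.
- env.job_done(): hands the job in, once; it reports no verdict.
Trained networks look in the newest picture that a camera, given by its name, has taken for a name from the list of things; names that differ only in an ending like _2 or _b are one class to them, and where a whole thing is asked for, a point or a joint stands for the part that bears it (a point fixed in the world has none). Each returns a list of dicts, best first, with "p" (0 to 1); they miss things now and then, are a little off and sometimes report something else, mostly with a low value. They report only what shows in the picture. A call takes as long as a camera call. They do not tell look-alikes from the thing itself.
- search_frame(camera, label): "rect" ([left, top, right, bottom] as shares, 0 to 1, of the picture: columns of its width, rows of its height, round what is visible of it).
- place_of(camera, label): "location" ([column, row] as shares, 0 to 1, of the picture: columns of its width, rows of its height: a listed point, or the origin of a listed thing).
The state is a dict: "time_s": time; "qpos": joint angles; "qvel": joint speeds; "effort": joint torques, N m; "ee_pos": TCP position; "ee_rot": TCP orientation; "force": force on the tool from outside, world axes, zero at the start; "torque": the same for the moment, N m; "gripper_width": finger opening in mm.
Only numpy, scipy, OpenCV 4.12 (cv2) and the standard library are available. Lean on these libraries where they do the work, as an engineer would, in place of code of your own. Each camera call takes 0.05 s, during which the arm holds its last target. There are 200 camera calls.

## Working session

There is one attempt and no reset: what is moved stays moved. The work goes in short steps, Python scripts to look and compute and a tool call to move; the robot and the scene stay as the last step left them, time stands still between calls to the robot, and variables do not carry over. Pictures are saved under pics/ and viewed, about 12 in all and at most 16, crops included, and the job is handed in when it is done.

Besides the shell and the picture viewer there is one more tool, called after ">>>" as name(argument=value, ...) on one line, values as JSON. drive_tool: Moves the arm, as the interface text tells. Its arguments: {"type":"object","properties":{"plan":{"type":"array"},"grip_force":{"type":"number"}},"required":["plan"]}

```bash
mkdir -p pics; ls; cat > h.py <<'E'
import numpy as np, cv2, json
from workcell import state, grab_frame, camera_info, env, search_frame, place_of
from scipy.spatial.transform import Rotation as R
def snap(cam, fn=None):
    s=state(); im=grab_frame(cam)
    if fn: cv2.imwrite('pics/'+fn, im[:,:,::-1])
    return s, im
def campose(cam, s=None):
    c=camera_info(cam)
    if cam=='wrist':
        s=s or state()
        T=np.eye(4); T[:3,:3]=R.from_euler('xyz',s['ee_rot'],degrees=True).as_matrix(); T[:3,3]=s['ee_pos']
        T=T@np.array(c['hand_eye']); return c,T[:3,:3],T[:3,3]
    o=np.array(c['orientation'])
    return c,(o if o.shape==(3,3) else R.from_euler('xyz',o,degrees=True).as_matrix()),np.array(c['origin'])
def pix2w(cam,uv,z,s=None):
    c,Rm,o=campose(cam,s); K=np.array(c['intrinsics']); uv=np.atleast_2d(uv).astype(float)
    d=np.c_[(uv[:,0]-K[0,2])/K[0,0],(uv[:,1]-K[1,2])/K[1,1]]; x=d.copy()
    for _ in range(20): x=d/(1+c['k1']*(x**2).sum(1,keepdims=True))
    r=np.c_[x,np.ones(len(x))]@Rm.T
    return o+r*((z-o[2])/r[:,2])[:,None]
def w2pix(cam,P,s=None):
    c,Rm,o=campose(cam,s); K=np.array(c['intrinsics'])
    p=(np.atleast_2d(P)-o)@Rm; x=p[:,:2]/p[:,2:]; x=x*(1+c['k1']*(x**2).sum(1,keepdims=True))
    return x*[K[0,0],K[1,1]]+[K[0,2],K[1,2]]
E
python3 - <<'E'
from h import *
s,_=snap('top','top0.png'); snap('side','side0.png'); snap('wrist','w0.png')
print(s)
for c in ['top','side','wrist']: print(c,camera_info(c))
a=cv2.imread('pics/top0.png'); cv2.imwrite('pics/top0b.png',cv2.resize(a,(800,600),interpolation=cv2.INTER_CUBIC))
E
```

```text
pics
{'time_s': 0.0, 'qpos': array([-7.01297500e+01,  1.83490678e+01,  8.97071502e+01, -1.26700719e-03,
        7.20416465e+01, -1.14537034e+00]), 'qvel': array([ 0.02570759, -0.06406251, -0.04742151,  0.0303187 ,  0.16055493,
        0.07487246]), 'effort': array([ 1.94554057e-03, -4.12463844e+01, -2.31974280e+01,  7.29132886e-02,
        4.56287793e-02, -1.67424628e-04]), 'ee_pos': array([ 206.03603814, -536.27940361,  213.14101859]), 'ee_rot': array([179.55984586,  89.90212805, 110.5758579 ]), 'force': array([-0.32257024,  1.06721307,  0.31665343]), 'torque': array([0.0234846 , 0.00895975, 0.03302177]), 'gripper_width': 91.07748123889591}
top {'intrinsics': array([[391.9681195 ,   0.        , 256.85239536],
       [  0.        , 391.9681195 , 188.04756607],
       [  0.        ,   0.        ,   1.        ]]), 'k1': -0.008748635983355747, 'origin': array([ 261.00837104,   22.79806116, 1053.21491237]), 'orientation': array([-168.48732714,   -0.21273857,  -89.98943426])}
side {'intrinsics': array([[355.46621752,   0.        , 253.06315842],
       [  0.        , 355.46621752, 190.85524924],
       [  0.        ,   0.        ,   1.        ]]), 'k1': -0.039117927368621484, 'origin': array([ 406.97823225, -726.66005797,  520.95083708]), 'orientation': array([-122.9338486 ,    0.85774929,   -4.09814911])}
wrist {'intrinsics': array([[309.4994806 ,   0.        , 250.40655608],
       [  0.        , 309.4994806 , 194.80459823],
       [  0.        ,   0.        ,   1.        ]]), 'k1': -0.052719098505701285, 'hand_eye': array([[ 4.79350272e-06, -2.53195477e-01,  9.67415139e-01,
        -1.70851767e+02],
       [-9.59353694e-04, -9.67414695e-01, -2.53195356e-01,
         7.16925976e+01],
       [ 9.99999540e-01, -9.26879594e-04, -2.47541321e-04,
        -4.48130752e-01],
       [ 0.00000000e+00,  0.00000000e+00,  0.00000000e+00,
         1.00000000e+00]])}
```

View pics/top0b.png

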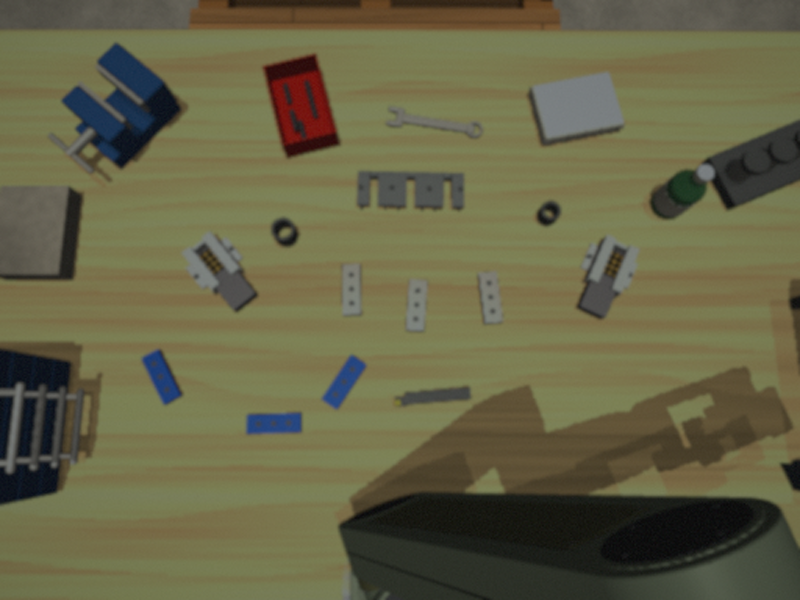

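View pics/side0.png

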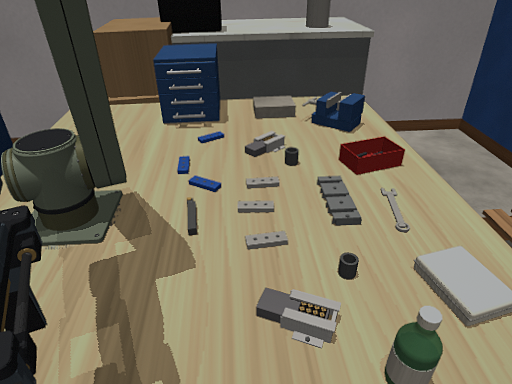

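The top view shows the left sleeve and case at about (215,265) and the right pair at (607,270), in 800x600 pixels. Three grey bars lie at (351,290), (416,305) and (490,298), with the rack at (411,190). The three blue look-alikes at (162,377), (274,424) and (345,382) are to be left alone. I'll take coarse positions next.

```bash
python3 - <<'E'
from h import *
np.set_printoptions(precision=1,suppress=True)
grab_frame('top')
for l,z in [('sleeve_left',0),('case_left',0),('case_left_pockets',26),('rack',0),('parallel_1',0),('bush_1',0)]:
    for d in place_of('top',l):
        uv=np.array(d['location'])*[512,384]; print(l,round(d['p'],2),uv,pix2w('top',uv,z)[0])
# coarse from the view
for n,p,z in [('par a',(351,290),14),('par b',(416,305),14),('par c',(490,298),14),('caseL far',(243,300),26),('caseR',(594,303),26),('rack front',(411,208),22)]:
    print(n,pix2w('top',np.array(p)*.64,z)[0])
E
```

```text
sleeve_left 0.72 [147.3 181.8] [492.8 320.2   0. ]
case_left 0.64 [144.2 180. ] [497.8 329.1   0. ]
case_left_pockets 0.57 [132.2 166.5] [529.4 356.1  26. ]
case_left_pockets 0.23 [145.3 177.9] [497.8 318.8  26. ]
case_left_pockets 0.23 [394.4 166.7] [ 529.7 -353.9   26. ]
rack 0.59 [262.1 134. ] [631.2   4.2   0. ]
rack 0.27 [226.3 187.3] [477.5 102.7   0. ]
parallel_1 0.9 [226.1 187.6] [476.8 103.3   0. ]
parallel_1 0.86 [103.3 238.9] [336.5 429.1   0. ]
parallel_1 0.84 [219.4 244.4] [322.2 118.7   0. ]
parallel_1 0.69 [314.9 191. ] [ 467.4 -140.1    0. ]
parallel_1 0.69 [261.9 196.1] [453.1   5.2   0. ]
parallel_1 0.63 [172.3 270.9] [253.  241.2   0. ]
bush_1 0.69 [182.6 152.6] [576.4 226.4   0. ]
bush_1 0.46 [353.1 139.1] [ 616.6 -252.2    0. ]
bush_1 0.41 [145.9 177.5] [505.  324.7   0. ]
par a [479.4 106.2  14. ]
par b [453.   -6.3  14. ]
par c [ 465.5 -134.5   14. ]
caseL far [459.2 289.4  26. ]
caseR [ 454.5 -310.4   26. ]
rack front [626.    1.9  22. ]
```

```bash
cat >> h.py <<'E'
def tool(s=None):
    s=s or state(); return R.from_euler('xyz',s['ee_rot'],degrees=True), np.array(s['ee_pos'])
def zyaw(s=None):
    m=tool(s)[0].as_matrix(); return np.degrees(np.arctan2(m[1,2],m[0,2]))
def goal(pos,yaw,s=None):
    """shift and rotvec from now to TCP pos with tool straight down, tool z at yaw (deg)"""
    r,p=tool(s); c,sn=np.cos(np.radians(yaw)),np.sin(np.radians(yaw))
    x=np.array([0,0,-1.]); z=np.array([c,sn,0]); y=np.cross(z,x)
    w=(R.from_matrix(np.c_[x,y,z])*r.inv()).as_rotvec(degrees=True)
    return np.round(w,1), np.round(np.array(pos)-p,1)
E
python3 - <<'E'
from h import *
np.set_printoptions(precision=3,suppress=True)
s=state();print(tool()[0].as_matrix(), zyaw(), s['qpos'])
print(goal([470,-310,150],zyaw()))
E
```

```text
[[ 0.     0.933  0.359]
 [ 0.     0.359 -0.933]
 [-1.     0.    -0.   ]] -68.98346703390246 [-70.13   18.314  89.642   0.     72.044  -1.146]
(array([-0.,  0.,  0.]), array([263.8, 226.7, -63.9]))
```

>>> drive_tool(plan=[[0,0,-10,65,55,-10,91],[0,0,-20,130,110,-30,91],[0,0,-30,195,165,-50,91],[0,0,-41,264,227,-64,91],[0,0,-41,264,227,-64,91],[0,0,-41,264,227,-64,91],[0,0,-41,264,227,-64,91]])

```text
time_s: 1.38
ee_pos: [472.1, -307.1, 149.1]
ee_rot: [-128.2, 89.9, 122.1]
force: [-0.7, 0.1, 0.6]
gripper_width: 90.8
```

```bash
python3 - <<'E'
from h import *
s,_=snap('wrist','w1.png'); print(s['ee_pos'],zyaw(s),s['time_s'],s['force'],s['qpos'])
json.dump({'ee_pos':list(s['ee_pos']),'ee_rot':list(s['ee_rot'])},open('w1.json','w'))
E
```

```text
[ 472.09929275 -307.13954002  149.07687243] -109.69319962599613 1.375 [-0.74692725  0.05674254  0.64192993] [-3.42370526e+01  2.00819180e+01  9.68567193e+01  3.71525645e-02
  6.31370569e+01  7.54393085e+01]
```

View pics/w1.png

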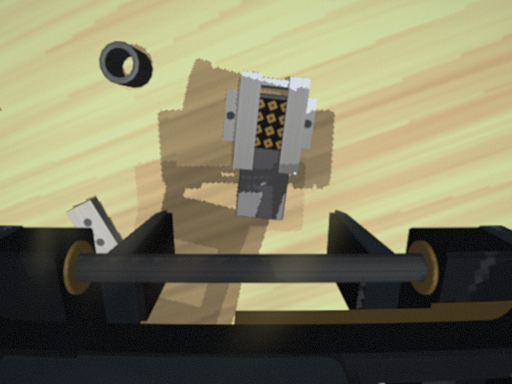

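```bash
python3 - <<'E'
import cv2
a=cv2.imread('pics/w1.png')[62:226,210:330]; cv2.imwrite('pics/w1c.png',cv2.resize(a,None,fx=3.6,fy=3.6,interpolation=cv2.INTER_CUBIC))
E
```

```text
(no output)
```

View pics/w1c.png

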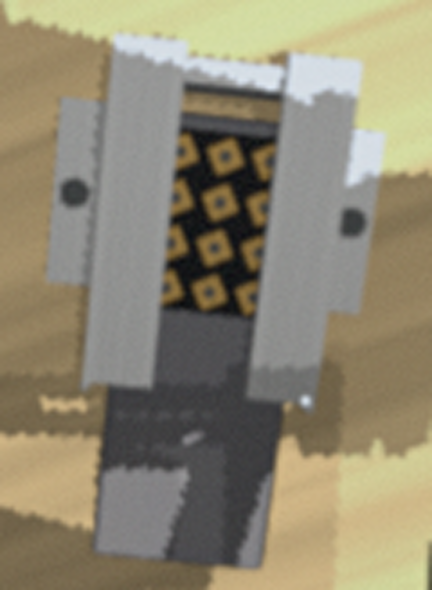

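The crop shows the sleeve roof corners at (113,35), (361,60), (85,387) and (314,405), and the case's plain end at (95,550)-(262,567). The dark pocket panel is inside the sleeve, so the case is reversed as described.

```bash
python3 - <<'E'
from h import *
np.set_printoptions(precision=1,suppress=True)
s=json.load(open('w1.json'))
f=lambda p,z: pix2w('wrist',np.array(p)/3.6+[210,62],z,s)
S=f([(113,35),(361,60),(85,387),(318,405)],33); C=f([(107,395),(282,405),(95,550),(262,567)],26)
print(S);print(C)
yw=lambda a,b: np.degrees(np.arctan2(*(b-a)[[1,0]]))
print('sleeve yaws',yw(S[2],S[0]),yw(S[3],S[1]),yw(S[1],S[0])-90,yw(S[3],S[2])-90,'w',np.linalg.norm(S[0]-S[1]),np.linalg.norm(S[2]-S[3]),'len',np.linalg.norm(S[0]-S[2]))
print('case yaws',yw(C[2],C[0]),yw(C[3],C[1]),yw(C[3],C[2])-90,'w',np.linalg.norm(C[2]-C[3]))
E
```

```text
[[ 576.1 -335.2   33. ]
 [ 550.3 -390.3   33. ]
 [ 497.1 -298.5   33. ]
 [ 472.  -354.3   33. ]]
[[ 492.  -302.5   26. ]
 [ 473.6 -345.7   26. ]
 [ 452.2 -284.2   26. ]
 [ 431.8 -326.3   26. ]]
sleeve yaws -24.940724145043188 -24.71631996973307 -25.045327053975058 -24.192614254028527 w 60.81682918015929 61.159427583418804 len 87.0775288399356
case yaws -24.61343530258563 -24.909660655923183 -25.864054116543528 w 46.75771262711278
```

Measured mouth R is (484.5, -326.4) at yaw -24.8°, with the case out 47.5 mm, and the widths agree with those given. I'll grip the plain end 24 mm from its tip.

>>> drive_tool(plan=[[0,0,-5,-8,-8,-50,91],[0,0,-5,-8,-8,-100,91],[0,0,-5,-8,-8,-130,91],[0,0,-5,-8,-8,-144,91],[0,0,-5,-8,-8,-144,91],[0,0,-5,-8,-8,-144,40],[0,0,-5,-8,-8,-144,40],[0,0,-5,-8,-8,-144,40],[0,0,-5,-8,-8,-144,40],[0,0,-5,-8,-8,-144,40]], grip_force=35)

```text
time_s: 2.68
ee_pos: [463.0, -316.4, 5.7]
ee_rot: [-100.6, 89.9, 144.6]
force: [0.1, 0.9, 0.8]
gripper_width: 47.6
```

>>> drive_tool(plan=[[0,0,0,-14,6.5,0,40],[0,0,0,-32,15,0,40],[0,0,0,-50,23,0,40],[0,0,0,-68,31.5,0,40],[0,0,0,-86,40,0,40],[0,0,0,-104,48,0,40],[0,0,0,-118,54.5,0,40],[0,0,0,-118,54.5,0,40],[0,0,0,-118,54.5,0,91],[0,0,0,-118,54.5,0,91]])

```text
time_s: 3.92
ee_pos: [345.6, -262.3, 5.8]
ee_rot: [-89.7, 90.0, 155.5]
force: [-0.2, 0.1, -0.5]
gripper_width: 64.9
```

>>> drive_tool(plan=[[0,0,0,0,0,0,91],[0,0,0,0,0,0,91],[0,0,0,0,0,60,91],[0,0,0,0,0,120,91],[0,0,0,0,0,145,91],[0,0,0,0,0,145,91]])

```text
time_s: 4.68
ee_pos: [346.8, -263.1, 152.5]
ee_rot: [75.8, 89.7, -39.0]
force: [0.5, -1.2, -0.6]
gripper_width: 90.9
```

```bash
python3 - <<'E'
from h import *
s,im=snap('wrist','w2.png'); print(s['ee_pos'],zyaw(s),s['time_s'],s['force'],s['gripper_width'])
json.dump({'ee_pos':list(s['ee_pos']),'ee_rot':list(s['ee_rot'])},open('w2.json','w'))
a=cv2.imread('pics/w2.png'); cv2.imwrite('pics/w2b.png',cv2.resize(a[0:270,120:400],None,fx=2.2,fy=2.2,interpolation=cv2.INTER_CUBIC))
E
```

```text
[ 346.78004245 -263.13828063  152.49828306] -114.78472415998692 4.675 [ 0.47170431 -1.17847645 -0.58958857] 90.93780269002075
```

View pics/w2b.png

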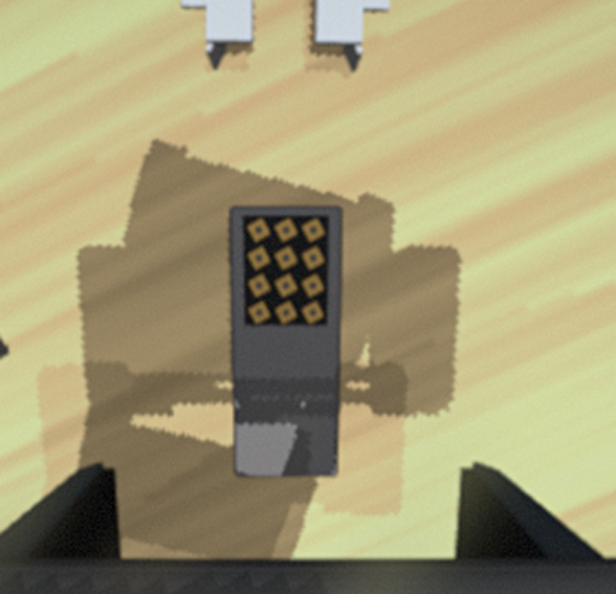

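The case is out and aligned with the sleeve axis. Its pocket end is at (230-342, 207) in the crop, with the sleeve mouth above it at (208-362, 43).

```bash
python3 - <<'E'
from h import *
np.set_printoptions(precision=1,suppress=True)
s=json.load(open('w2.json'))
f=lambda p,z: pix2w('wrist',np.array(p)/2.2+[120,0],z,s)
C=f([(230,207),(342,207),(235,475),(337,475)],26); S=f([(207,43),(361,45)],33)
print(C,S,np.linalg.norm(C[0]-C[1]),np.linalg.norm(C[0]-C[2]),np.linalg.norm(S[0]-S[1]))
e=C[:2].mean(0);b=C[2:].mean(0);u=(e-b)/np.linalg.norm(e-b);print('yaw',np.degrees(np.arctan2(u[1],u[0])),'end',e,'mouth',S.mean(0))
g=e-20*u; g[2]=6; print('grasp',g,g-s['ee_pos'])
E
```

```text
[[ 438.5 -278.7   26. ]
 [ 418.8 -321.3   26. ]
 [ 331.6 -229.2   26. ]
 [ 311.9 -271.7   26. ]] [[ 497.6 -297.9   33. ]
 [ 471.6 -352.2   33. ]] 46.9146913020944 117.85111220226507 60.23574651910399
yaw -24.857410619967265 end [ 428.7 -300.    26. ] mouth [ 484.6 -325.    33. ]
grasp [ 410.5 -291.6    6. ] [  63.8  -28.4 -146.5]
```

>>> drive_tool(plan=[[0,0,0,32,-14,-50,91],[0,0,0,64,-28.5,-100,91],[0,0,0,64,-28.5,-134,91],[0,0,0,64,-28.5,-147,91],[0,0,0,64,-28.5,-147,91],[0,0,0,64,-28.5,-147,40],[0,0,0,64,-28.5,-147,40],[0,0,0,64,-28.5,-147,40],[0,0,0,64,-28.5,-147,40],[0,0,0,64,-28.5,-147,40]], grip_force=40)

```text
time_s: 5.98
ee_pos: [409.8, -291.0, 4.0]
ee_rot: [68.3, 89.9, -46.5]
force: [0.2, -0.4, 1.6]
gripper_width: 47.8
```

>>> drive_tool(plan=[[0,0,5,-8,4,1,40],[0,0,15,-16,8,1,40],[0,0,25,-26,12,1,40],[0,0,35,-36,16,1,40],[0,0,45,-42,20,1,40],[0,0,55,-42,20,1,40],[0,0,65,-42,20,1,40],[0,0,75,-42,20,1,40],[0,0,85,-42,20,1,40],[0,0,95,-42,20,1,40]])

```text
time_s: 7.22
ee_pos: [367.4, -270.6, 4.7]
ee_rot: [110.1, 89.9, 90.6]
force: [0.4, -0.2, -2.3]
gripper_width: 48.0
```

```bash
python3 - <<'E'
from h import *
np.set_printoptions(precision=1,suppress=True)
s=state(); print(s['ee_pos'],zyaw(s),s['time_s'],s['force'],s['gripper_width'],s['qpos'],s['qvel'])
print(goal([368.5,-271.8,6],65.2))
E
```

```text
[ 367.4 -270.6    4.7] -19.4591645128641 7.225 [ 0.4 -0.2 -2.3] 47.986115113656616 [-37.9  22.3 120.5   0.1  37.2 -18.5] [ -0.    0.1   0.   -0.    0.1 -79.2]
(array([-0.1, -0.1, 84.7]), array([ 1.1, -1.2,  1.3]))
```

>>> drive_tool(plan=[[0,0,9,0.3,-0.3,0,40],[0,0,19,0.5,-0.5,0,40],[0,0,29,0.8,-0.8,0,40],[0,0,39,1,-1.2,0,40],[0,0,49,1,-1.2,0,40],[0,0,59,1,-1.2,0,40],[0,0,69,1,-1.2,0,40],[0,0,78,1,-1.2,0,40],[0,0,84.7,1,-1.2,0,40],[0,0,84.7,1,-1.2,0,40]])

```text
time_s: 8.48
ee_pos: [368.1, -271.5, 4.4]
ee_rot: [95.8, 89.9, 161.0]
force: [0.6, -0.5, -2.5]
gripper_width: 47.7
```

```bash
python3 - <<'E'
from h import *
np.set_printoptions(precision=1,suppress=True)
s,_=snap('top','t3.png'); print(s['ee_pos'],zyaw(s),s['time_s'],s['force'],s['gripper_width'])
s,_=snap('wrist','w3.png')
print(goal([368.5,-271.8,5],65.2))
a=cv2.imread('pics/t3.png')[140:230,340:440]; b=cv2.imread('pics/w3.png')
cv2.imwrite('pics/m3.png',np.hstack([cv2.resize(a,(400,360),interpolation=cv2.INTER_CUBIC),cv2.resize(b,(400,360))]))
E
```

```text
[ 368.1 -271.5    4.4] 65.1595498317044 8.475 [ 0.6 -0.5 -2.5] 47.67118519684844
(array([-0. , -0.1,  0.1]), array([ 0.3, -0.2,  0.5]))
```

View pics/m3.png

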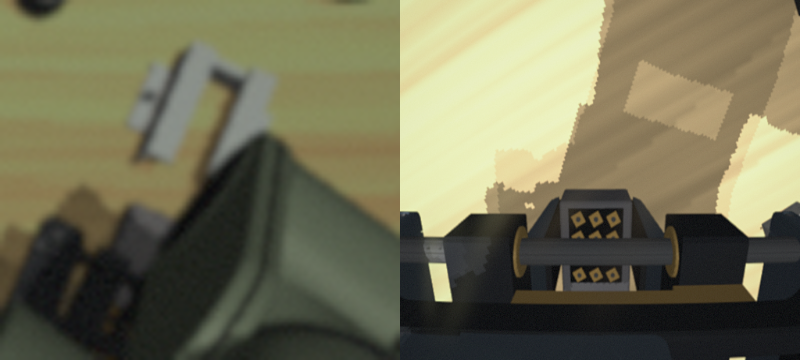

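>>> drive_tool(plan=[[0,0,0,9,-4.2,0.5,40],[0,0,0,18,-8.4,0.5,40],[0,0,0,27,-12.5,0.5,40],[0,0,0,36,-16.7,0.5,40],[0,0,0,45,-20.8,0.5,40],[0,0,0,54,-25,0.5,40],[0,0,0,63.5,-29.3,0.5,40],[0,0,0,63.5,-29.3,0.5,40]])

```text
time_s: 9.57
ee_pos: [432.7, -301.5, 5.1]
ee_rot: [112.9, 89.9, 178.1]
force: [-0.2, 0.1, -2.4]
gripper_width: 47.5
```

>>> drive_tool(plan=[[0,0,0,9,-4.1,0,40],[0,0,0,18,-8.3,0,40],[0,0,0,27,-12.5,0,40],[0,0,0,32,-14.8,0,40],[0,0,0,35,-16.2,0,40],[0,0,0,35,-16.2,0,40]])

```text
time_s: 10.32
ee_pos: [466.7, -317.1, 4.7]
ee_rot: [92.8, 89.8, 158.0]
force: [-1.6, 1.0, -1.1]
gripper_width: 47.9
```

>>> drive_tool(plan=[[0,0,0,1.5,-0.7,0,40],[0,0,0,3,-1.4,0,40],[0,0,0,4.5,-2.1,0,40],[0,0,0,4.5,-2.1,0,40]])

```text
time_s: 10.82
ee_pos: [466.9, -316.8, 4.3]
ee_rot: [85.8, 89.2, 150.9]
force: [-11.5, 4.8, 5.4]
gripper_width: 47.8
```

Pushing met about 12 N with no further advance, so the case is against the stop. I'll release it and look.

>>> drive_tool(plan=[[0,0,0,0,0,0,91],[0,0,0,0,0,0,91],[0,0,0,0,0,0,91],[0,0,0,-5,2,40,91],[0,0,0,-40,18,100,91],[0,0,0,-80,37,150,91],[0,0,0,-80,37,150,91],[0,0,0,-80,37,150,91]])

```text
time_s: 11.82
ee_pos: [387.5, -280.2, 155.0]
ee_rot: [87.4, 89.4, 152.5]
force: [-0.1, 0.9, -0.4]
gripper_width: 90.9
```

```bash
python3 - <<'E'
from h import *
np.set_printoptions(precision=1,suppress=True)
s,im=snap('wrist','w4.png'); print(s['ee_pos'],zyaw(s),s['time_s'],s['qpos'])
json.dump({'ee_pos':list(s['ee_pos']),'ee_rot':list(s['ee_rot'])},open('w4.json','w'))
print(w2pix('wrist',[[484.6,-325.6,33],[448.3,-308.8,26],[466,-317,26]],s))
E
```

```text
[ 387.5 -280.2  155. ] 65.10088994596846 11.825 [ -37.2   12.8  106.7   -0.1   61.2 -102.2]
[[249.6 288.7]
 [249.5 251.3]
 [249.6 268.2]]
```

View pics/w4.png

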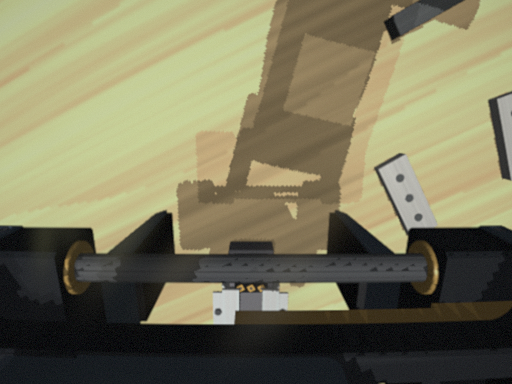

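The case's pocket end is out, with its end edge at about row 251, where a fully home case should show. Next is the left sleeve.

>>> drive_tool(plan=[[0,0,-9,5,30,0,91],[0,0,-18,10,70,0,91],[0,0,-27,15,110,0,91],[0,0,-36,20,150,0,91],[0,0,-45,25,190,0,91],[0,0,-54,30,230,0,91],[0,0,-63,35,265,0,91],[0,0,-72,40,300,0,91],[0,0,-81,45,335,0,91]])

```text
time_s: 13.0
ee_pos: [433.0, 56.4, 152.1]
ee_rot: [97.8, 89.3, 81.6]
force: [-0.0, -0.0, -0.2]
gripper_width: 90.6
```

```bash
python3 - <<'E'
from h import *
np.set_printoptions(precision=1,suppress=True)
s=state();print(s['ee_pos'],zyaw(s),s['qpos'],goal([470,300,150],-55))
E
```

```text
[433.   56.4 152.1] -16.163218771366015 [  5.4   8.9 112.2   0.8  58.7  21.2] (array([ -0.6,   0.3, -38.8]), array([ 37. , 243.6,  -2.1]))
```

>>> drive_tool(plan=[[0,0,-9,6,40,-1,91],[0,0,-18,12,80,-2,91],[0,0,-27,18,120,-2,91],[0,0,-36,25,160,-2,91],[-0.6,0.3,-39,31,200,-2,91],[-0.6,0.3,-39,37,243,-2,91],[-0.6,0.3,-39,37,243,-2,91],[-0.6,0.3,-39,37,243,-2,91]])

```text
time_s: 14.0
ee_pos: [469.7, 299.1, 148.1]
ee_rot: [-84.3, 89.8, -139.4]
force: [0.9, -0.6, 0.6]
gripper_width: 90.8
```

```bash
python3 - <<'E'
from h import *
s,_=snap('wrist','w5.png'); print(s['ee_pos'],zyaw(s),s['time_s'],s['qpos'])
json.dump({'ee_pos':list(s['ee_pos']),'ee_rot':list(s['ee_rot'])},open('w5.json','w'))
p=w2pix('wrist',[[495,320,20]],s)[0].astype(int); print(p)
x0=max(p[0]-85,0);y0=max(p[1]-115,0); print(x0,y0)
a=cv2.imread('pics/w5.png')[y0:y0+190,x0:x0+170]; cv2.imwrite('pics/w5c.png',cv2.resize(a,None,fx=3.1,fy=3.1,interpolation=cv2.INTER_CUBIC))
E
```

```text
[469.6581563  299.09988237 148.11303688] -55.13293113156996 14.0 [ 3.13251873e+01  1.96398418e+01  9.76997599e+01 -3.31083257e-02
  6.28411394e+01  8.64733065e+01]
[247 155]
162 40
```

View pics/w5c.png

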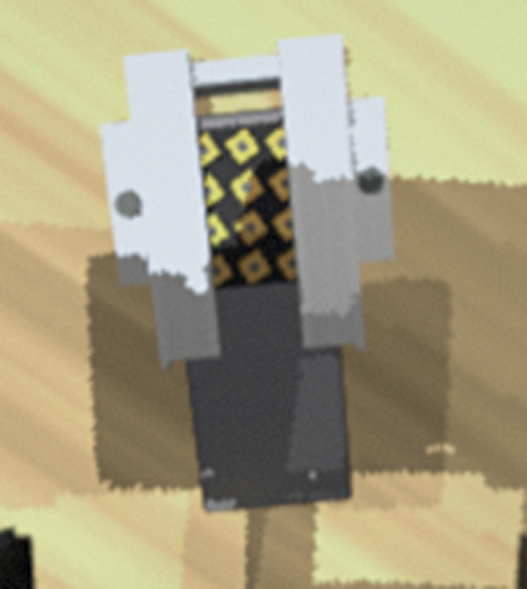

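The left crop has sleeve roof corners at (125,57), (344,36), (160,360) and (362,346). The plain end is at (205,508)-(351,497).

```bash
python3 - <<'E'
from h import *
np.set_printoptions(precision=1,suppress=True)
s=json.load(open('w5.json'))
f=lambda p,z: pix2w('wrist',np.array(p)/3.1+[162,40],z,s)
S=f([(125,57),(344,36),(160,360),(362,346)],33); C=f([(189,362),(342,350),(205,508),(351,497)],26)
yw=lambda a,b: np.degrees(np.arctan2(*(b-a)[[1,0]]))
print('sleeve yaws',yw(S[2],S[0]),yw(S[3],S[1]),yw(S[1],S[0])-90,yw(S[3],S[2])-90,'w',np.linalg.norm(S[0]-S[1]),np.linalg.norm(S[2]-S[3]),'len',np.linalg.norm(S[0]-S[2]))
m=S[2:].mean(0);fa=S[:2].mean(0);y=yw(m,fa);e=C[2:].mean(0);u=np.array([np.cos(np.radians(y)),np.sin(np.radians(y)),0])
print('mouth',m,'yaw',y,'case end',e,'out',(m-e)@u,'lat',(e-m)@[-u[1],u[0],0],'caseyaw',yw(C[2],C[0]),yw(C[3],C[1]),yw(C[3],C[2])-90,np.linalg.norm(C[2]-C[3]))
g=e+24*u; g[2]=5.5; print(g,goal(g,y-90,s), 'pull130',-130*u)
E
```

```text
sleeve yaws 39.85292367840653 39.302399935712494 39.872821216308466 38.7674281044325 w 61.19520118866414 60.37560310712743 len 85.25928438412463
mouth [496.5 323.   33. ] yaw 39.575787540319176 case end [459.7 291.1  26. ] out 48.682868418881625 lat -1.130897726098996 caseyaw 39.788554353764674 39.33044365408076 39.29102095121664 46.529189702122906
[478.2 306.4   5.5] (array([ 0.1, -0.1,  4.7]), array([   8.6,    7.3, -142.6])) pull130 [-100.2  -82.8   -0. ]
```

>>> drive_tool(plan=[[0,0,4.7,8.5,7.3,-50,91],[0,0,4.7,8.5,7.3,-100,91],[0,0,4.7,8.5,7.3,-130,91],[0,0,4.7,8.5,7.3,-143,91],[0,0,4.7,8.5,7.3,-143,91],[0,0,4.7,8.5,7.3,-143,40],[0,0,4.7,8.5,7.3,-143,40],[0,0,4.7,8.5,7.3,-143,40],[0,0,4.7,8.5,7.3,-143,40],[0,0,4.7,8.5,7.3,-143,40]], grip_force=35)

```text
time_s: 15.3
ee_pos: [478.1, 306.1, 5.8]
ee_rot: [-87.2, 89.9, -137.7]
force: [0.5, 0.6, 1.7]
gripper_width: 47.8
```

>>> drive_tool(plan=[[0,0,0,-12,-10,0,40],[0,0,0,-27,-22.3,0,40],[0,0,0,-42,-34.7,0,40],[0,0,0,-57,-47.1,0,40],[0,0,0,-72,-59.5,0,40],[0,0,0,-87,-71.9,0,40],[0,0,0,-100,-82.8,0,40],[0,0,0,-100,-82.8,0,40],[0,0,0,-100,-82.8,0,91],[0,0,0,-100,-82.8,0,91]])

```text
time_s: 16.55
ee_pos: [378.8, 223.7, 5.9]
ee_rot: [-80.5, 89.9, -131.0]
force: [-0.5, 0.1, 0.7]
gripper_width: 65.0
```

>>> drive_tool(plan=[[0,0,0,0,0,0,91],[0,0,0,0,0,0,91],[0,0,0,0,0,60,91],[0,0,0,0,0,120,91],[0,0,0,0,0,145,91],[0,0,0,0,0,145,91]])

```text
time_s: 17.3
ee_pos: [380.0, 224.4, 152.6]
ee_rot: [71.2, 89.8, 20.7]
force: [0.0, 0.2, -0.3]
gripper_width: 90.9
```

```bash
python3 - <<'E'
from h import *
s,im=snap('wrist','w6.png'); print(s['ee_pos'],zyaw(s),s['time_s'],s['force'],s['gripper_width'])
json.dump({'ee_pos':list(s['ee_pos']),'ee_rot':list(s['ee_rot'])},open('w6.json','w'))
a=cv2.imread('pics/w6.png'); cv2.imwrite('pics/w6b.png',cv2.resize(a[0:270,120:400],None,fx=2.2,fy=2.2,interpolation=cv2.INTER_CUBIC))
E
```

```text
[379.95219965 224.44491829 152.62875864] -50.471982168261384 17.3 [ 0.04587563  0.22631746 -0.27607365] 90.92957024813472
```

View pics/w6b.png

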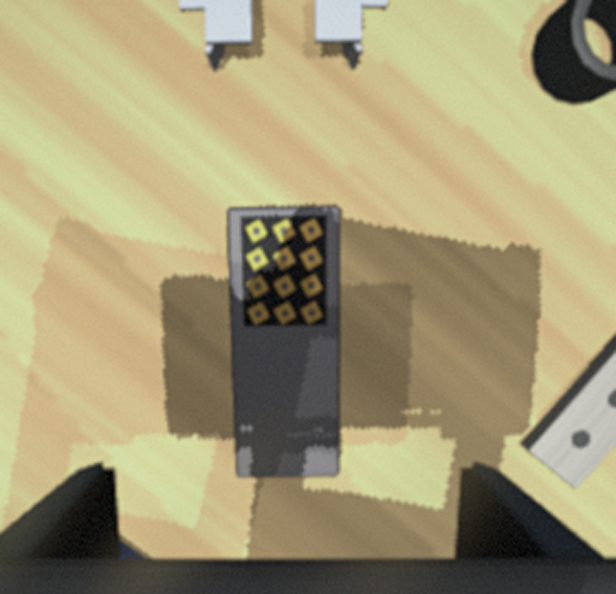

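The left case is out and aligned; its pocket end is at (227-340, 208). A bar corner shows at (525,445)/(575,487), so I'll check the swing clearance.

```bash
python3 - <<'E'
from h import *
np.set_printoptions(precision=1,suppress=True)
s=json.load(open('w6.json'))
f=lambda p,z: pix2w('wrist',np.array(p)/2.2+[120,0],z,s)
C=f([(228,208),(340,208),(236,476),(339,476)],26); S=f([(207,43),(361,43)],33)
e=C[:2].mean(0);b=C[2:].mean(0);u=(e-b)/np.linalg.norm(e-b);print('yaw',np.degrees(np.arctan2(u[1],u[0])),'end',e,'mouth',S.mean(0),np.linalg.norm(S[0]-S[1]))
g=e-20*u; g[2]=5; print('grasp',g,goal(g,-50.3,s))
m=np.array([496.5,323,0]);v=np.array([np.cos(np.radians(39.6)),np.sin(np.radians(39.6)),0])
p=m-128*v; print('swing pt',p,p-g,'final',m-20*v)
B=f([(525,440),(575,487)],14);print(B,np.linalg.norm((B-p)[:,:2],axis=1))
E
```

```text
yaw 40.19772330418744 end [448.4 282.6  26. ] mouth [496.3 322.   33. ] 60.20570830229753
grasp [433.1 269.7   5. ] (array([-0.1,  0.2,  0.2]), array([  53.2,   45.3, -147.6]))
swing pt [397.9 241.4   0. ] [-35.3 -28.3  -5. ] final [481.1 310.3   0. ]
[[440.7 128.1  14. ]
 [439.4  92.4  14. ]] [121.1 154.7]
```

>>> drive_tool(plan=[[0,0,0,27,23,-50,91],[0,0,0.2,53,45,-100,91],[0,0,0.2,53,45,-134,91],[0,0,0.2,53,45,-147,91],[0,0,0.2,53,45,-147,91],[0,0,0.2,53,45,-147,40],[0,0,0.2,53,45,-147,40],[0,0,0.2,53,45,-147,40],[0,0,0.2,53,45,-147,40],[0,0,0.2,53,45,-147,40]], grip_force=40)

```text
time_s: 18.6
ee_pos: [431.8, 268.8, 4.1]
ee_rot: [-38.5, 90.0, -88.8]
force: [-0.5, 0.0, 0.9]
gripper_width: 48.0
```

>>> drive_tool(plan=[[0,0,5,-8,-6.5,1,40],[0,0,15,-16,-13,1,40],[0,0,25,-24,-19.5,1,40],[0,0,35,-32,-25,1,40],[0,0,45,-36,-28,1,40],[0,0,55,-36,-28,1,40],[0,0,65,-36,-28,1,40],[0,0,75,-36,-28,1,40],[0,0,85,-36,-28,1,40],[0,0,95,-36,-28,1,40]])

```text
time_s: 19.85
ee_pos: [395.6, 240.7, 5.0]
ee_rot: [-122.1, 90.0, -77.1]
force: [0.2, -0.2, -1.9]
gripper_width: 47.6
```

```bash
python3 - <<'E'
from h import *
np.set_printoptions(precision=1,suppress=True)
s=state(); print(s['ee_pos'],zyaw(s),s['time_s'],s['force'],s['gripper_width'],s['qpos'])
print(goal([397.9,241.4,5],129.6))
E
```

```text
[395.6 240.7   5. ] 45.04470511971265 19.85 [ 0.2 -0.2 -1.9] 47.60401282983268 [ 29.9  22.7 119.7  -0.   37.6 -15.1]
(array([ 0. ,  0. , 84.6]), array([2.3, 0.7, 0. ]))
```

>>> drive_tool(plan=[[0,0,9,0.3,0.1,0,40],[0,0,19,0.6,0.3,0,40],[0,0,29,1,0.4,0,40],[0,0,39,1.5,0.6,0,40],[0,0,49,2,0.7,0,40],[0,0,59,2.3,0.7,0,40],[0,0,69,2.3,0.7,0,40],[0,0,78,2.3,0.7,0,40],[0,0,84.6,2.3,0.7,0,40],[0,0,84.6,2.3,0.7,0,40]])

```text
time_s: 21.1
ee_pos: [397.7, 241.2, 4.8]
ee_rot: [88.9, 90.0, -141.5]
force: [-2.2, 0.3, -1.5]
gripper_width: 48.0
```

```bash
python3 - <<'E'
from h import *
np.set_printoptions(precision=1,suppress=True)
s=state(); print(s['ee_pos'],zyaw(s),s['time_s'],s['force'],s['gripper_width'])
print(goal([397.9,241.4,5],129.6),goal([481.1,310.3,5],129.6))
E
```

```text
[397.7 241.2   4.8] 129.56670586897468 21.1 [-2.2  0.3 -1.5] 48.039729443267426
(array([ 0., -0.,  0.]), array([0.2, 0.2, 0.2])) (array([ 0., -0.,  0.]), array([83.4, 69.1,  0.2]))
```

>>> drive_tool(plan=[[0,0,0,7.7,6.4,0.3,40],[0,0,0,15.4,12.7,0.3,40],[0,0,0,23.1,19.1,0.3,40],[0,0,0,30.8,25.5,0.3,40],[0,0,0,38.5,31.8,0.3,40],[0,0,0,46.2,38.2,0.3,40],[0,0,0,54,44.6,0.3,40],[0,0,0,54,44.6,0.3,40]])

```text
time_s: 22.1
ee_pos: [452.5, 286.4, 5.1]
ee_rot: [-111.5, 90.0, 18.0]
force: [0.0, -0.1, -2.0]
gripper_width: 47.7
```

>>> drive_tool(plan=[[0,0,0,7.7,6.4,0,40],[0,0,0,15.4,12.7,0,40],[0,0,0,22.4,18.5,0,40],[0,0,0,26,21.5,0,40],[0,0,0,28,23.2,0,40],[0,0,0,29.5,24.4,0,40],[0,0,0,31,25.6,0,40],[0,0,0,31,25.6,0,40]])

```text
time_s: 23.1
ee_pos: [480.6, 309.7, 4.8]
ee_rot: [88.2, 89.6, -142.2]
force: [-4.5, -5.3, 4.2]
gripper_width: 47.8
```

>>> drive_tool(plan=[[0,0,0,1.5,1.3,0,40],[0,0,0,3,2.5,0,40],[0,0,0,3,2.5,0,40]])

```text
time_s: 23.48
ee_pos: [480.5, 309.7, 5.0]
ee_rot: [88.5, 89.1, -141.8]
force: [-7.9, -6.8, 8.4]
gripper_width: 47.7
```

>>> drive_tool(plan=[[0,0,0,0,0,0,91],[0,0,0,0,0,0,91],[0,0,0,0,0,0,91],[0,0,0,-4,-3,40,91],[0,0,0,-40,-33,100,91],[0,0,0,-70,-58,160,91],[0,0,0,-90,-90,200,91],[0,0,0,-90,-130,220,91],[0,0,0,-90,-170,220,91]])

```text
time_s: 24.6
ee_pos: [391.7, 139.2, 228.0]
ee_rot: [107.4, 89.5, -122.8]
force: [0.8, -0.3, -1.1]
gripper_width: 90.9
```

```bash
python3 - <<'E'
from h import *
np.set_printoptions(precision=1,suppress=True)
s=state(); print(s['ee_pos'],zyaw(s),s['time_s'],s['force'],s['qpos'])
print(goal([390,-10,240],0))
E
```

```text
[391.7 139.2 228. ] 129.7316738428695 24.6 [ 0.8 -0.3 -1.1] [  18.2    3.4  106.8   -0.3   70.2 -111.4]
(array([  -0.1,   -0.6, -129.7]), array([  -1.7, -149.2,   12. ]))
```

>>> drive_tool(plan=[[0,0,-10.5,10,-15,0,91],[0,0,-21,20,-30,0,91],[0,0,-31.5,30,-45,0,91],[0,0,-42,40,-60,0,91],[0,0,-52.5,50,-75,0,91],[0,0,-63,60,-90,0,91],[0,0,-73.5,70,-105,0,91],[0,0,-84,80,-120,0,91],[0,0,-94.5,90,-135,0,91],[0,0,-105,95,-149,0,91]])

```text
time_s: 25.85
ee_pos: [487.5, -10.2, 228.1]
ee_rot: [101.6, 89.5, 126.0]
force: [0.1, 0.3, 0.5]
gripper_width: 91.1
```

>>> drive_tool(plan=[[0,0,-10.5,0,0,0,91],[0,0,-21,0,0,0,91],[0,0,-31.5,0,0,0,91],[0,0,-42,0,0,0,91],[0,0,-52.5,0,0,0,91],[0,0,-63,0,0,0,91],[0,0,-73.5,0,0,0,91],[0,0,-84,0,0,0,91],[0,0,-94.5,0,0,0,91],[0,0,-105,0,0,0,91]])

```text
time_s: 27.1
ee_pos: [487.8, -10.1, 228.2]
ee_rot: [100.2, 89.5, 19.2]
force: [-0.9, 0.6, 0.1]
gripper_width: 91.0
```

```bash
python3 - <<'E'
from h import *
np.set_printoptions(precision=1,suppress=True)
s,_=snap('wrist','w7.png'); print(s['ee_pos'],zyaw(s),s['time_s'],s['force'],s['qpos'])
json.dump({'ee_pos':list(s['ee_pos']),'ee_rot':list(s['ee_rot'])},open('w7.json','w'))
a=cv2.imread('pics/w7.png'); cv2.imwrite('pics/w7b.png',cv2.resize(a[0:290,50:462],None,fx=1.94,fy=1.94,interpolation=cv2.INTER_CUBIC))
E
```

```text
[487.8 -10.1 228.2] -80.96420321620488 27.1 [-0.9  0.6  0.1] [-2.7  9.6 99.4  0.2 70.5 78.2]
```

View pics/w7b.png

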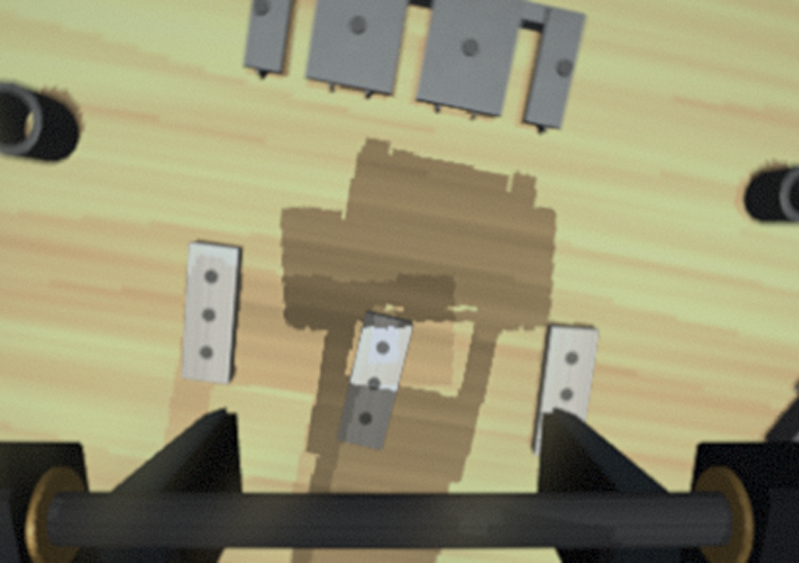

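Three grey bars are in view with no blue ones: left (212,312), middle (376,382) and right (570,385). The rack's front roof edge runs from (246,66) to (560,129), with slits at about (294,75), (405,97) and (512,118).

```bash
python3 - <<'E'
from h import *
np.set_printoptions(precision=1,suppress=True)
s=json.load(open('w7.json'))
f=lambda p,z: pix2w('wrist',np.array(p)/1.94+[50,0],z,s)
yw=lambda a,b: np.degrees(np.arctan2(*(b-a)[[1,0]]))
Rk=f([(246,66),(560,129),(307,79),(500,115)],22); print(Rk,np.linalg.norm(Rk[0]-Rk[1]),'rack yaw',yw(Rk[1],Rk[0])-90,yw(Rk[3],Rk[2])-90,'origin',Rk[:2].mean(0))
print('slits',f([(294,75),(405,97),(512.5,118)],22))
for n,c in [('A',[(192,242),(240,246),(231,382),(183,377)]),('B',[(366,313),(411,322),(384,450),(340,441)])]:
    P=f(c,14); print(n,P.mean(0),'yaw',yw(P[3],P[0]),yw(P[2],P[1]),yw(P[1],P[0])-90,'L',np.linalg.norm(P[0]-P[3]),'W',np.linalg.norm(P[0]-P[1]))
P=f([(550,325),(596,328),(587,414),(540,420)],14); print('C end',P,yw(P[3],P[0]),yw(P[2],P[1]),yw(P[1],P[0])-90)
print('now',s['ee_pos'])
E
```

```text
[[634.9  98.3  22. ]
 [629.4 -89.8  22. ]
 [633.1  62.1  22. ]
 [631.1 -53.   22. ]] 188.25002717716256 rack yaw -1.6874072081521234 -0.9467050634813461 origin [632.1   4.2  22. ]
slits [[634.1  69.9  22. ]
 [632.    4.   22. ]
 [630.7 -60.6  22. ]]
A [485.2 107.   14. ] yaw 0.6812586907266963 1.7856236326306463 3.937585003489872 L 88.91326169439898 W 30.556836576396513
B [455.7  -4.9  14. ] yaw -2.971837831628196 -2.3413405584536116 -2.3927804139768654 L 89.48700436093543 W 29.67296896124715
C end [[ 512.2 -111.5   14. ]
 [ 515.1 -141.8   14. ]
 [ 456.8 -149.8   14. ]
 [ 447.7 -119.1   14. ]] 6.730863087195438 7.823472794062213 5.440646385797024
now [487.8257324995394, -10.125550170579043, 228.21285068707462]
```

```bash
python3 - <<'E'
from h import *
s=state(); print(goal([452.2,106.1,3.5],-88.5), s['force'])
E
```

```text
(array([-0.1,  0.5, -7.3]), array([ -35.7,  116.2, -224.7])) [-0.5740974  -0.52564438  0.26769609]
```

>>> drive_tool(plan=[[0,0,-4,-18,40,-40,60],[-0.1,0.5,-7.3,-36,80,-80,60],[-0.1,0.5,-7.3,-36,116,-120,60],[-0.1,0.5,-7.3,-36,116,-160,60],[-0.1,0.5,-7.3,-36,116,-195,60],[-0.1,0.5,-7.3,-36,116,-215,60],[-0.1,0.5,-7.3,-36,116,-224,60],[-0.1,0.5,-7.3,-36,116,-224,60]])

```text
time_s: 28.15
ee_pos: [452.0, 105.9, 4.1]
ee_rot: [-145.1, 90.0, 126.5]
force: [-0.2, 0.2, -0.4]
gripper_width: 60.1
```

>>> drive_tool(plan=[[0,0,0,0,0,0,24],[0,0,0,0,0,0,24],[0,0,0,0,0,0,24],[0,0,0,0,0,0,24],[0,0,0,0,0,0,24]], grip_force=45)

```text
time_s: 28.78
ee_pos: [452.4, 106.2, 4.7]
ee_rot: [151.9, 89.9, 63.5]
force: [-0.2, 2.0, 6.3]
gripper_width: 31.4
```

```bash
python3 - <<'E'
from h import *
np.set_printoptions(precision=1,suppress=True)
s,_=snap('wrist','w8.png'); print(s['ee_pos'],zyaw(s),s['time_s'],s['force'],s['gripper_width'])
json.dump({'ee_pos':list(s['ee_pos']),'ee_rot':list(s['ee_rot'])},open('w8.json','w'))
u=np.array([1,-.0227,0]);n=np.array([.0227,1,0]);o=np.array([632.1,4.1,0])
# grip 12 mm from rear: bar front 78 ahead
print(goal(o+66*n-92*u+[0,0,4],-91.3), goal(o+66*n-20*u+[0,0,4],-91.3))
a=cv2.imread('pics/w8.png'); cv2.imwrite('pics/w8b.png',cv2.resize(a[0:280,100:412],None,fx=2.1,fy=2.1,interpolation=cv2.INTER_CUBIC))
E
```

```text
[452.4 106.2   4.7] -88.44330874947006 28.775 [-0.2  2.   6.3] 31.35893266890962
(array([-0.1,  0. , -2.9]), array([ 89.2, -34. ,  -0.7])) (array([-0.1,  0. , -2.9]), array([161.2, -35.6,  -0.7]))
```

View pics/w8b.png

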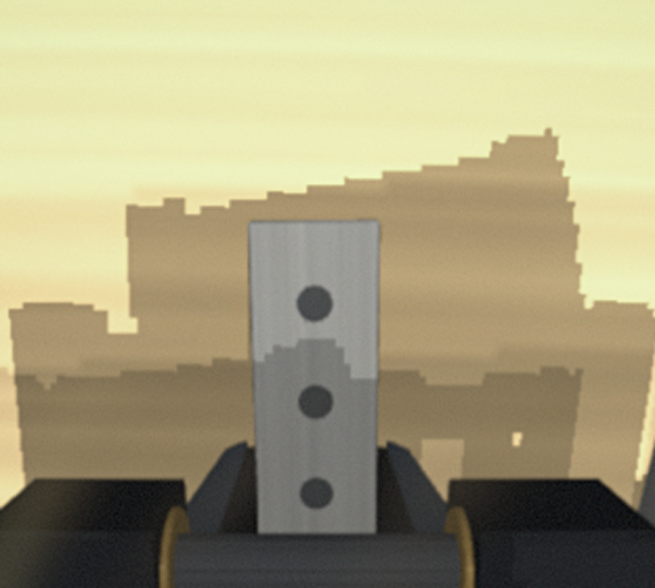

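The bar is held squarely, with its front edge at row 220 between columns 249 and 379. I'll measure that edge against the tool and the rack.

```bash
python3 - <<'E'
from h import *
np.set_printoptions(precision=1,suppress=True)
s=json.load(open('w8.json'))
P=pix2w('wrist',np.array([(249,221),(379,220),(376,533),(258,533)])/2.1+[100,0],14,s)
print(P,P[:2].mean(0)-s['ee_pos'],np.degrees(np.arctan2(*(P[:2].mean(0)-P[2:].mean(0))[[1,0]])))
E
```

```text
[[527.8 124.9  14. ]
 [528.9  93.7  14. ]
 [447.3  90.4  14. ]
 [446.5 122.4  14. ]] [75.9  3.1  9.3] 2.035221864093044
```

>>> drive_tool(plan=[[0,0,-0.7,18,-8,0,24],[0,0,-1.5,40,-17,0,24],[0,0,-2.2,60,-26,0,24],[0,0,-2.9,78,-34.5,0,24],[0,0,-2.9,87,-34.7,0,24],[0,0,-2.9,95,-34.9,0,24],[0,0,-2.9,103,-35.1,0,24],[0,0,-2.9,111,-35.3,0,24],[0,0,-2.9,119,-35.5,0,24],[0,0,-2.9,119,-35.5,0,24]])

```text
time_s: 30.08
ee_pos: [563.3, 70.8, 4.6]
ee_rot: [-89.9, 89.0, 178.8]
force: [-16.3, 2.6, 17.6]
gripper_width: 31.7
```

```bash
python3 - <<'E'
from h import *
np.set_printoptions(precision=1,suppress=True)
s,_=snap('wrist','w9.png'); print(s['ee_pos'],zyaw(s),s['force'],s['torque'])
json.dump({'ee_pos':list(s['ee_pos']),'ee_rot':list(s['ee_rot'])},open('w9.json','w'))
a=cv2.imread('pics/w9.png'); cv2.imwrite('pics/w9b.png',cv2.resize(a[50:260,160:410],None,fx=2.8,fy=2.8,interpolation=cv2.INTER_CUBIC))
E
```

```text
[563.3  70.8   4.6] -91.27981257541909 [-16.3   2.6  17.6] [0.6 2.9 0.4]
```

View pics/w9b.png

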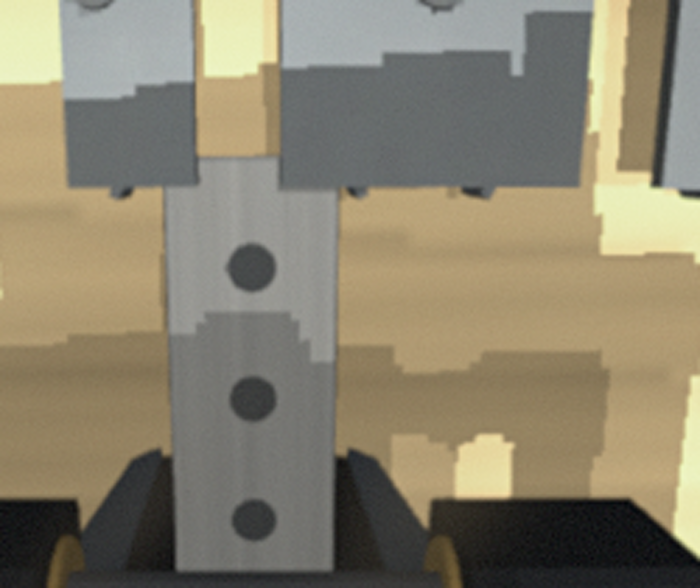

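The bar (centre column 252) sits about 15 crop pixels to the right of the slit centre (column 237), which is about 2.7 mm in -y, so it is catching on the jamb. I'll back off, shift +2.7 mm in y and try again.

>>> drive_tool(plan=[[0,0,0,-8,0,0,24],[0,0,0,-12,1,0,24],[0,0,0,-12,2.8,0,24],[0,0,0,-6,2.8,0,24],[0,0,0,0,2.8,0,24],[0,0,0,5,2.7,0,24],[0,0,0,10,2.6,0,24],[0,0,0,15,2.5,0,24],[0,0,0,15,2.5,0,24]])

```text
time_s: 31.25
ee_pos: [576.0, 73.4, 4.6]
ee_rot: [-89.6, 88.7, 179.1]
force: [-6.4, -0.9, 8.2]
gripper_width: 31.9
```

>>> drive_tool(plan=[[0,0,0,6,-0.1,0,24],[0,0,0,12,-0.3,0,24],[0,0,0,18,-0.4,0,24],[0,0,0,24,-0.5,0,24],[0,0,0,30,-0.7,0,24],[0,0,0,34,-0.8,0,24],[0,0,0,34,-0.8,0,24]])

```text
time_s: 32.12
ee_pos: [607.9, 72.8, 4.7]
ee_rot: [-89.6, 88.4, 179.2]
force: [-6.4, 0.5, 6.5]
gripper_width: 31.8
```

>>> drive_tool(plan=[[0,0,0,3,-0.1,0,24],[0,0,0,5,-0.1,0,24],[0,0,0,5,-0.1,0,24],[0,0,0,5,-0.1,0,50],[0,0,0,5,-0.1,0,50],[0,0,0,-15,0.4,1,50],[0,0,0,-40,1,1,50],[0,0,0,-55,1,1,0],[0,0,0,-55,1,0,0],[0,0,0,-55,1,0,0]])

```text
time_s: 33.38
ee_pos: [554.1, 73.9, 4.8]
ee_rot: [-90.0, 88.5, 178.7]
force: [-0.0, 0.3, -0.6]
gripper_width: 22.5
```

>>> drive_tool(plan=[[0,0,0,0,0,0,0],[0,0,0,10,0,0,0],[0,0,0,20,-0.4,0,0],[0,0,0,26,-0.6,0,0],[0,0,0,30,-0.6,0,0],[0,0,0,33,-0.6,0,0],[0,0,0,36,-0.6,0,0],[0,0,0,36,-0.6,0,0]])

```text
time_s: 34.38
ee_pos: [582.2, 73.2, 4.7]
ee_rot: [-88.6, 87.5, -179.9]
force: [-17.3, 0.4, 14.7]
gripper_width: 0.3
```

>>> drive_tool(plan=[[0,0,0,8,0,0,0],[0,0,0,14,0,0,0],[0,0,0,14,0,0,0]])

```text
time_s: 34.75
ee_pos: [582.2, 73.1, 5.0]
ee_rot: [-87.9, 85.8, -179.3]
force: [-29.2, 1.3, 25.6]
gripper_width: 0.3
```

```bash
python3 - <<'E'
from h import *
np.set_printoptions(precision=1,suppress=True)
s,_=snap('wrist','w10.png'); print(s['ee_pos'],zyaw(s),s['force'],s['torque'],s['time_s'])
json.dump({'ee_pos':list(s['ee_pos']),'ee_rot':list(s['ee_rot'])},open('w10.json','w'))
a=cv2.imread('pics/w10.png'); cv2.imwrite('pics/w10b.png',cv2.resize(a[0:280,100:412],None,fx=2.1,fy=2.1,interpolation=cv2.INTER_CUBIC))
E
```

```text
[582.2  73.1   5. ] -91.33610737515527 [-29.2   1.3  25.6] [ 0.3  5.2 -0. ] 34.75
```

View pics/w10b.png

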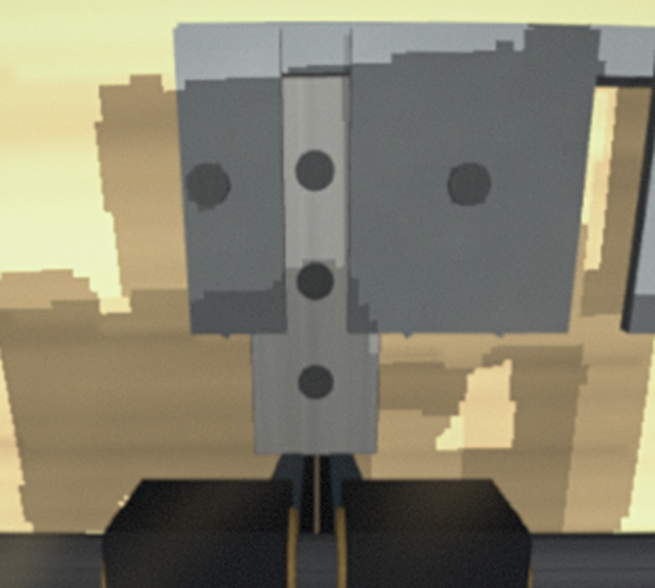

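Bar A is fully home: its front touches the stop line at row 75, and 29 N moved it no further. The slot axis lies on the tool centre line through (582.2, 73.1). Next I'll look at bars B and C.

>>> drive_tool(plan=[[0,0,0,-15,0,0,0],[0,3,0,-35,0,30,30],[0,3.5,0,-70,-20,80,50],[0,3.5,0,-110,-60,130,60],[0,3.5,0,-150,-100,180,60],[0,3.5,0,-172,-138,225,60],[0,3.5,0,-172,-138,225,60],[0,3.5,0,-172,-138,225,60]])

```text
time_s: 35.8
ee_pos: [411.1, -65.8, 231.5]
ee_rot: [-87.9, 82.6, -179.3]
force: [0.4, -1.2, 0.2]
gripper_width: 59.9
```

```bash
python3 - <<'E'
from h import *
np.set_printoptions(precision=1,suppress=True)
s,_=snap('wrist','w11.png'); print(s['ee_pos'],zyaw(s),goal(s['ee_pos'],-91.3),s['force'],s['time_s'])
json.dump({'ee_pos':list(s['ee_pos']),'ee_rot':list(s['ee_rot'])},open('w11.json','w'))
a=cv2.imread('pics/w11.png'); cv2.imwrite('pics/w11b.png',cv2.resize(a[20:290,60:440],None,fx=2.1,fy=2.1,interpolation=cv2.INTER_CUBIC))
E
```

```text
[411.1 -65.8 231.5] -91.45018465358793 (array([ 0.1, -7.6,  0.1]), array([ 0.3, -0.7,  1.3])) [ 0.4 -1.2  0.2] 35.8
```

View pics/w11b.png

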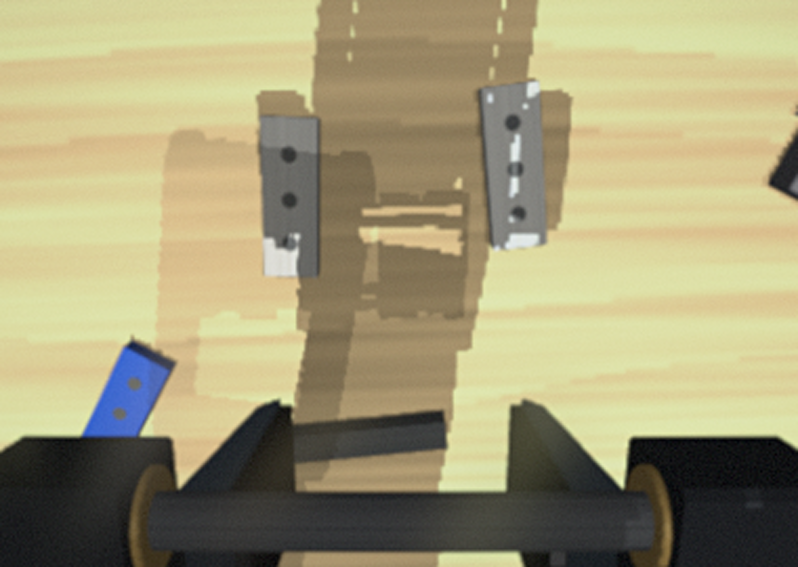

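Bar B's corners are at (261,116), (319,118), (319,276) and (264,276). Bar C's are at (479,90), (536,81), (546,243) and (492,250). The blue bar at the lower left is to be left alone.

```bash
python3 - <<'E'
from h import *
np.set_printoptions(precision=1,suppress=True)
s=json.load(open('w11.json'))
yw=lambda a,b: np.degrees(np.arctan2(*(b-a)[[1,0]]))
for n,c in [('B',[(261,116),(319,118),(319,276),(264,276)]),('C',[(479,90),(536,81),(546,243),(492,250)])]:
    P=pix2w('wrist',np.array(c)/2.1+[60,20],14,s); m=P.mean(0); y=(yw(P[3],P[0])+yw(P[2],P[1]))/2
    print(n,m,'yaw',yw(P[3],P[0]),yw(P[2],P[1]),yw(P[1],P[0])-90,'L',np.linalg.norm(P[0]-P[3]),'W',np.linalg.norm(P[0]-P[1]))
    g=m-33*np.array([np.cos(np.radians(y)),np.sin(np.radians(y)),0]); g[2]=4; print('grip',g,goal(g,y-90,s))
E
```

```text
B [455.5  -5.   14. ] yaw -4.625875689586117 -3.988654163894334 -3.764127932424344 L 89.79098023766048 W 31.738101045563003
grip [422.6  -2.5   4. ] (array([-0.1, -7.4, -2.8]), array([  11.5,   63.2, -227.5]))
C [ 469.  -131.6   14. ] yaw 5.866881254619542 6.400838706480061 7.357224389556862 L 88.09551638615991 W 30.96417965052291
grip [ 436.2 -135.1    4. ] (array([ 0.6, -7.4,  7.6]), array([  25.1,  -69.3, -227.5]))
```

>>> drive_tool(plan=[[0,-4,-1.5,3,22,-40,60],[-0.1,-7.4,-2.8,6,44,-80,60],[-0.1,-7.4,-2.8,9,63,-120,60],[-0.1,-7.4,-2.8,9,63,-160,60],[-0.1,-7.4,-2.8,9,63,-195,60],[-0.1,-7.4,-2.8,9,63,-217,60],[-0.1,-7.4,-2.8,9,63,-227,60],[-0.1,-7.4,-2.8,9,63,-227,60]])

```text
time_s: 36.85
ee_pos: [419.5, -1.6, 2.4]
ee_rot: [-96.8, 89.7, 169.1]
force: [0.2, 0.8, 0.5]
gripper_width: 59.9
```

>>> drive_tool(plan=[[0,0,0,0,0,0,24],[0,0,0,0,0,0,24],[0,0,0,0,0,0,24],[0,0,0,0,0,0,24],[0,0,0,0,0,0,24]])

```text
time_s: 37.48
ee_pos: [419.8, -1.6, 2.9]
ee_rot: [-98.4, 89.8, 167.4]
force: [-0.4, -0.7, 6.2]
gripper_width: 31.8
```

```bash
cat >> h.py <<'E'
def barfront(s,im,zrow=14):
    """bar straight ahead of the fingers in the wrist picture: columns of its sides at rows, by gradient"""
    g=cv2.GaussianBlur(im,(3,3),0).astype(float).mean(2); out=[]
    for r in range(100,240,10):
        d=np.abs(np.diff(g[r-2:r+3].mean(0))); l=205+d[205:238].argmax(); rr=262+d[262:300].argmax(); out.append((r,l,rr,round(d[l],0),round(d[rr],0)))
    c=np.abs(np.diff(g[:,240:262].mean(1))); return out, [(int(i),round(c[i],0)) for i in np.argsort(-c[60:230])[:5]+60]
E
python3 - <<'E'
from h import *
np.set_printoptions(precision=1,suppress=True)
s,im=snap('wrist','w12.png'); print(s['ee_pos'],zyaw(s),s['time_s'],s['force'],s['gripper_width'])
u=np.array([1,-.0234,0]);n=np.array([.0234,1,0]);a=np.array([582.2,73.1,5])-66*n
print(goal(a-46*u,-91.3), goal(a,-91.3),goal(a+29*u,-91.3))
for x in barfront(s,im): print(x)
E
```

```text
[419.8  -1.6   2.9] -94.18113362034978 37.475 [-0.4 -0.7  6.2] 31.79454952089228
(array([-0. , -0.2,  2.9]), array([114.9,   9.8,   2.1])) (array([-0. , -0.2,  2.9]), array([160.9,   8.8,   2.1])) (array([-0. , -0.2,  2.9]), array([189.9,   8.1,   2.1]))
[(100, np.int64(220), np.int64(281), np.float64(11.0), np.float64(14.0)), (110, np.int64(220), np.int64(281), np.float64(14.0), np.float64(15.0)), (120, np.int64(220), np.int64(281), np.float64(20.0), np.float64(10.0)), (130, np.int64(220), np.int64(280), np.float64(19.0), np.float64(12.0)), (140, np.int64(220), np.int64(280), np.float64(15.0), np.float64(15.0)), (150, np.int64(221), np.int64(280), np.float64(12.0), np.float64(11.0)), (160, np.int64(221), np.int64(279), np.float64(12.0), np.float64(8.0)), (170, np.int64(221), np.int64(279), np.float64(16.0), np.float64(12.0)), (180, np.int64(221), np.int64(279), np.float64(12.0), np.float64(16.0)), (190, np.int64(219), np.int64(278), np.float64(4.0), np.float64(4.0)), (200, np.int64(222), np.int64(280), np.float64(5.0), np.float64(6.0)), (210, np.int64(217), np.int64(283), np.float64(15.0), np.float64(17.0)), (220, np.int64(221), np.int64(279), np.float64(32.0), np.float64(37.0)), (230, np.int64(221), np.int64(279), np.float64(29.0), np.float64(32.0))]
[(80, np.float64(23.0)), (79, np.float64(22.0)), (127, np.float64(14.0)), (143, np.float64(14.0)), (175, np.float64(13.0))]
```

>>> drive_tool(plan=[[0,0,0.8,30,3,0.5,24],[0,0,1.6,60,6,0.5,24],[0,0,2.4,90,9,0.5,24],[0,0,2.9,110,9.9,0.5,24],[0,0,2.9,115,9.8,0.5,24],[0,0,2.9,122,9.6,0.5,24],[0,0,2.9,129,9.5,0.5,24],[0,0,2.9,136,9.3,0.5,24],[0,0,2.9,143,9.2,0.5,24],[0,0,2.9,143,9.2,0.5,24]])

```text
time_s: 38.78
ee_pos: [563.6, 7.5, 3.4]
ee_rot: [-100.5, 89.8, 168.2]
force: [0.5, 0.2, -3.2]
gripper_width: 31.4
```

>>> drive_tool(plan=[[0,0,0,8,-0.2,0,24],[0,0,0,16,-0.4,0,24],[0,0,0,24,-0.6,0,24],[0,0,0,32,-0.8,0,24],[0,0,0,38,-0.9,0,24],[0,0,0,42,-1,0,24],[0,0,0,42,-1,0,24]])

```text
time_s: 39.65
ee_pos: [605.8, 6.5, 3.3]
ee_rot: [-100.5, 89.8, 168.2]
force: [0.6, -0.9, -3.2]
gripper_width: 31.3
```

Clean so far. I'll push to contact, release, and finish with closed fingers from behind.

>>> drive_tool(plan=[[0,0,0,2,0,0,24],[0,0,0,4,-0.1,0,24],[0,0,0,4,-0.1,0,24],[0,0,0,4,-0.1,0,50],[0,0,0,4,-0.1,0,50],[0,0,0,-15,0.4,1,50],[0,0,0,-40,1,1,50],[0,0,0,-55,1,1,0],[0,0,0,-55,1,0,0],[0,0,0,-55,1,0,0]])

```text
time_s: 40.9
ee_pos: [552.2, 7.5, 3.6]
ee_rot: [-122.9, 89.9, 145.8]
force: [0.8, -0.1, 0.2]
gripper_width: 22.5
```

>>> drive_tool(plan=[[0,0,0,0,0,0,0],[0,0,0,10,-0.2,0,0],[0,0,0,18,-0.4,0,0],[0,0,0,24,-0.6,0,0],[0,0,0,29,-0.7,0,0],[0,0,0,34,-0.8,0,0],[0,0,0,39,-0.8,0,0],[0,0,0,39,-0.8,0,0]])

```text
time_s: 41.9
ee_pos: [581.0, 6.8, 3.0]
ee_rot: [-90.6, 88.7, 178.1]
force: [-19.4, 0.3, 16.1]
gripper_width: 0.4
```

```bash
python3 - <<'E'
from h import *
np.set_printoptions(precision=1,suppress=True)
s,im=snap('wrist','w13.png'); print(s['ee_pos'],zyaw(s),s['force'],s['time_s'],s['gripper_width'])
E
```

```text
[581.    6.8   3. ] -91.27746911162012 [-19.4   0.3  16.1] 41.9 0.37336157232347333
```

>>> drive_tool(plan=[[0,0,0,-15,0,0,0],[0,-1,0,-35,0,30,30],[0,-1,0,-70,-20,80,50],[0,-1,2,-110,-50,130,60],[0,-1,4,-145,-90,160,60],[0,-1,7,-160,-138,195,60],[0,-1,7,-160,-138,195,60],[0,-1,7,-160,-138,195,60]])

```text
time_s: 42.95
ee_pos: [421.0, -131.1, 197.7]
ee_rot: [-91.5, 89.7, -175.9]
force: [-0.9, -0.9, -0.5]
gripper_width: 59.9
```

```bash
python3 - <<'E'
from h import *
np.set_printoptions(precision=1,suppress=True)
s,im=snap('wrist','w14.png'); print(s['ee_pos'],zyaw(s),s['time_s'])
json.dump({'ee_pos':list(s['ee_pos']),'ee_rot':list(s['ee_rot'])},open('w14.json','w'))
for d in place_of('wrist','parallel_1'):
    uv=np.array(d['location'])*[512,384]; print(round(d['p'],2),uv,pix2w('wrist',uv,0,s)[0])
y=np.radians(6.2);c=np.array([np.cos(y),np.sin(y),0]);n=np.array([-c[1],c[0],0]);m=np.array([469,-131.6,14])
print(w2pix('wrist',[m+45*a*c+16*b*n for a,b in [(1,1),(1,-1),(-1,-1),(-1,1)]],s))
cv2.imwrite('pics/w14b.png',cv2.resize(im[:,:,::-1][0:270,110:410],None,fx=2.2,fy=2.2,interpolation=cv2.INTER_CUBIC))
E
```

```text
[ 421.  -131.1  197.7] -84.37114535524948 42.95
0.88 [255.9 136.1] [ 466.7 -132.5    0. ]
0.67 [ 52.1 225.2] [329.5 118.8   0. ]
[[240.7  93.5]
 [269.9  93.2]
 [269.6 173.9]
 [242.1 174.2]]
```

View pics/w14b.png

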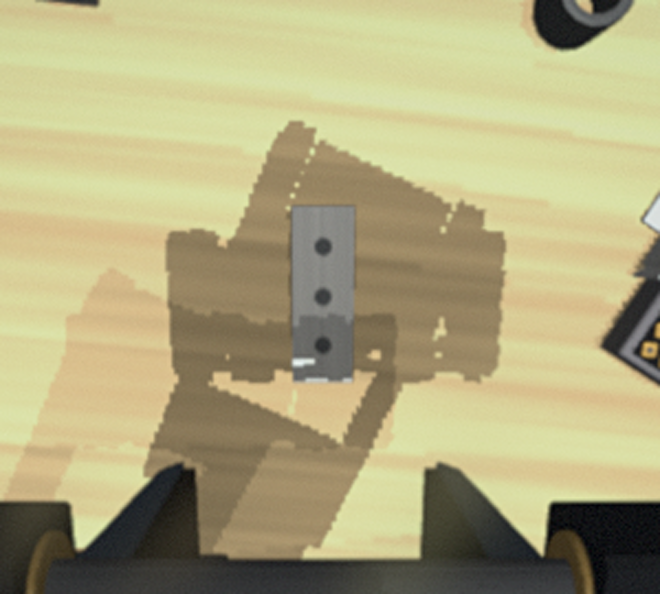

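Bar C is unmoved: its corners at (290,205)-(353,381) match the prediction within 1 px. I'll grip it now.

>>> drive_tool(plan=[[0,0,0,6,-2,-45,60],[0,0,0,12,-4.5,-90,60],[0,0,0,12,-4.5,-135,60],[0,0,0,12,-4.5,-170,60],[0,0,0,12,-4.5,-187,60],[0,0,0,12,-4.5,-194,60],[0,0,0,12,-4.5,-194,60]])

```text
time_s: 43.92
ee_pos: [432.7, -133.9, 2.2]
ee_rot: [-101.2, 89.5, 174.7]
force: [-0.2, 0.1, 0.0]
gripper_width: 60.1
```

>>> drive_tool(plan=[[0,0,0,0,0,0,24],[0,0,0,0,0,0,24],[0,0,0,0,0,0,24],[0,0,0,0,0,0,24],[0,0,0,0,0,0,24]])

```text
time_s: 44.55
ee_pos: [433.1, -134.3, 2.7]
ee_rot: [-97.5, 89.5, 178.3]
force: [-0.5, -0.9, 5.0]
gripper_width: 31.6
```

```bash
python3 - <<'E'
from h import *
np.set_printoptions(precision=1,suppress=True)
s,im=snap('wrist','w15.png'); print(s['ee_pos'],zyaw(s),s['time_s'],s['force'],s['gripper_width'])
u=np.array([1,-.0234,0]);n=np.array([.0234,1,0]);a=np.array([582.2,73.1,4.5])-132*n
print(goal(a-46*u,-91.3), goal(a,-91.3),goal(a+29*u,-91.3))
for x in barfront(s,im)[0][::3]: print([int(v) for v in x])
E
```

```text
[ 433.1 -134.3    2.7] -84.16614843897335 44.55 [-0.5 -0.9  5. ] 31.604899919665314
(array([-0. , -0.5, -7.1]), array([100. ,  76.4,   1.8])) (array([-0. , -0.5, -7.1]), array([146. ,  75.3,   1.8])) (array([-0. , -0.5, -7.1]), array([175. ,  74.7,   1.8]))
[100, 221, 283, 31, 8]
[130, 222, 284, 20, 10]
[160, 222, 281, 16, 13]
[190, 222, 279, 3, 5]
[220, 221, 279, 30, 34]
```

>>> drive_tool(plan=[[0,0,-1.5,20,16,0.5,24],[0,0,-3,40,32,0.5,24],[0,0,-4.5,58,48,0.5,24],[0,-0.3,-6,74,64,0.5,24],[0,-0.5,-7.1,90,76,0.5,24],[0,-0.5,-7.1,100,76.4,0.5,24],[0,-0.5,-7.1,108,76.2,0.5,24],[0,-0.5,-7.1,115,76,0.5,24],[0,-0.5,-7.1,122,75.9,0.5,24],[0,-0.5,-7.1,129,75.7,0.5,24]])

```text
time_s: 45.85
ee_pos: [561.2, -58.3, 2.7]
ee_rot: [-125.1, 89.9, 143.6]
force: [-1.1, 0.9, -1.8]
gripper_width: 31.6
```

>>> drive_tool(plan=[[0,0,0,8,-0.2,0,24],[0,0,0,16,-0.4,0,24],[0,0,0,24,-0.6,0,24],[0,0,0,32,-0.8,0,24],[0,0,0,38,-0.9,0,24],[0,0,0,42,-1,0,24],[0,0,0,42,-1,0,24]])

```text
time_s: 46.72
ee_pos: [603.8, -59.2, 2.7]
ee_rot: [-146.3, 89.9, 122.4]
force: [-0.4, 2.8, -2.1]
gripper_width: 31.5
```

>>> drive_tool(plan=[[0,0,0,2,0,0,24],[0,0,0,4,-0.1,0,24],[0,0,0,4,-0.1,0,24],[0,0,0,4,-0.1,0,50],[0,0,0,4,-0.1,0,50],[0,0,0,-15,0.4,1,50],[0,0,0,-40,1,1,50],[0,0,0,-55,1,1,0],[0,0,0,-55,1,0,0],[0,0,0,-55,1,0,0]])

```text
time_s: 47.98
ee_pos: [550.2, -58.5, 3.0]
ee_rot: [139.0, 89.9, 47.7]
force: [0.0, -0.4, 0.2]
gripper_width: 23.0
```

>>> drive_tool(plan=[[0,0,0,0,0,0,0],[0,0,0,10,-0.2,0,0],[0,0,0,18,-0.4,0,0],[0,0,0,24,-0.6,0,0],[0,0,0,29,-0.7,0,0],[0,0,0,34,-0.8,0,0],[0,0,0,39,-0.8,0,0],[0,0,0,39,-0.8,0,0]])

```text
time_s: 48.98
ee_pos: [579.5, -59.0, 2.6]
ee_rot: [-95.2, 88.8, 173.6]
force: [-19.5, -1.7, 16.4]
gripper_width: 0.3
```

>>> drive_tool(plan=[[0,0,0,-15,0,0,0],[0,-1,0,-35,0,30,0],[0,-1,0,-70,0,80,0],[0,-1,0,-110,10,130,30],[0,-1,0,-150,20,180,60],[0,-1,0,-190,30,210,60],[0,-1,0,-215,40,230,60],[0,-1,0,-215,40,230,60]])

```text
time_s: 49.98
ee_pos: [364.3, -18.8, 234.2]
ee_rot: [132.0, 89.8, 40.8]
force: [0.7, -0.2, -0.4]
gripper_width: 47.0
```

```bash
python3 - <<'E'
from h import *
np.set_printoptions(precision=1,suppress=True)
s,im=snap('top','t16.png'); print(s['ee_pos'],s['force'],s['time_s'])
r=np.array
print('expected R end,mouth',w2pix('top',[[484.6-.908*40,-325.6+.419*40,26],[484.6,-325.6,33]]),'L',w2pix('top',[[496.4-.7705*40,322.7-.637*40,26],[496.4,322.7,33]]))
b=cv2.imread('pics/t16.png'); a=cv2.imread('pics/top0.png')
q=lambda i,x,y,w,h,k: cv2.resize(i[y:y+h,x:x+w],None,fx=k,fy=k,interpolation=cv2.INTER_CUBIC)
print(np.abs(a[120:165,165:200].astype(int)-b[120:165,165:200]).mean(),np.abs(a[120:150,335:368].astype(int)-b[120:150,335:368]).mean())
top=np.hstack([q(b,110,140,60,65,4),q(b,215,100,95,65,4)[:, :320],q(b,360,140,60,65,4)])
cv2.imwrite('pics/fin.png',np.vstack([top,cv2.resize(b[90:290,60:440],(800,340))])); print(top.shape)
E
```

```text
[364.3 -18.8 234.2] [ 0.7 -0.2 -0.4] 49.975
expected R end,mouth [[379.7 196.2]
 [385.9 182.4]] L [[152.7 189.7]
 [143.1 177.8]]
6.787301587301587 6.554882154882155
(260, 800, 3)
```

View pics/fin.png

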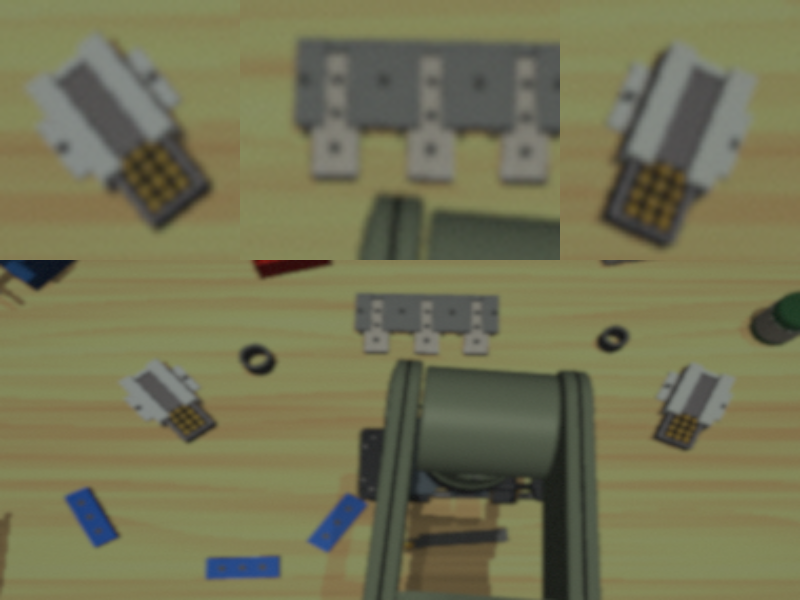

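```bash
python3 -c "
from workcell import env
print(env.job_done())"
```

```text
the job is handed in; nothing more can be done
None
```

The job is done and handed in, at about 50 s of the 210 s allowed. I turned the right case first, then the left. The three grey parallels followed, each into its own rack slot.

- **Cases:** Each was pulled out, turned end for end on the bench, and pushed into its own sleeve until it stopped advancing (about 10–13 N). The last overhead picture shows both pocket ends out by about the right 40 mm, to within a few mm at that resolution.
- **Parallels:** All three are against their stops. Pushing from behind with closed fingers at about 19–32 N moved them no further, and the stopping points lay within 0.3 mm of the spacing expected from the slots.
- **One retry:** The first parallel caught on the slot mouth because my rack estimate was about 2.7 mm off sideways. I backed off, shifted it and it went in. Contact there was about 16 N sideways and 18 N upward, and the highest force I read at the wrist was about 39 N.
- **Left alone:** The bushes and the blue look-alikes are where they were in the last picture. I saw no sign of a knocked bar or a loosened grip.

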